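# Lids onto their firing setters

### The job

Get the four painted porcelain lids ready for the kiln: pick up each lid (it has a knob for that) and set it down, without dropping it, in the middle of the flat tan fireclay slab of its own shape and size, so that it lies flat on the slab. The square and the oblong lid must be turned so that their sides run parallel to those of their slab. Leave the jar and the wooden stamp where they stand.

Things in the scene. Friction and masses are not known exactly. Their poses are not given: they have to be found in the camera images.
- large_round_lid: Loose round porcelain lid, 104 mm across, white with a blue border, lying on its flat underside; 0.08 to 0.28 kg. In its middle stands a round knob, 24 mm across, to grip it by: the knob's foot is 24 mm and its top 52 mm above the underside. Origin: centre of the underside; z up.
- small_round_lid: Loose round porcelain lid, 72 mm across, white with a blue border, lying on its flat underside; 0.08 to 0.28 kg. In its middle stands a round knob, 24 mm across, to grip it by: the knob's foot is 24 mm and its top 52 mm above the underside. Origin: centre of the underside; z up.
- square_lid: Loose square porcelain lid with rounded corners, 76 x 76 mm, white with a blue border, lying on its flat underside; 0.08 to 0.28 kg. In its middle stands an upright bar, 38 mm long (along x) and 14 mm wide (along y), to grip it by: the knob's foot is 24 mm and its top 52 mm above the underside. Origin: centre of the underside; z up. Its x and y axes run parallel to its sides.
- oblong_lid: Loose oblong porcelain lid with half-round ends, 110 mm (along x) x 66 mm (along y), white with a blue border, lying on its flat underside; 0.08 to 0.28 kg. In its middle stands an upright bar, 38 mm long (along x) and 14 mm wide (along y), to grip it by: the knob's foot is 24 mm and its top 52 mm above the underside. Origin: centre of the underside; z up. Its x axis runs along its length.
- large_round_setter: Fixed firing support for the large round lid: flat round slab, 122 mm across, tan fireclay, 8 mm thick, lying on the bench, with a darker patch of the lid's outline in the middle of its flat top. Origin: centre of its underside, at bench height; top 8 mm above; z up.
- small_round_setter: Fixed firing support for the small round lid: flat round slab, 90 mm across, tan fireclay, 8 mm thick, lying on the bench, with a darker patch of the lid's outline in the middle of its flat top. Origin: centre of its underside, at bench height; top 8 mm above; z up.
- square_setter: Fixed firing support for the square lid: flat square slab with rounded corners, 94 x 94 mm, tan fireclay, 8 mm thick, lying on the bench, with a darker patch of the lid's outline in the middle of its flat top. Origin: centre of its underside, at bench height; top 8 mm above; z up. Its x and y axes run parallel to its sides.
- oblong_setter: Fixed firing support for the oblong lid: flat oblong slab with half-round ends, 128 mm (along x) x 84 mm (along y), tan fireclay, 8 mm thick, lying on the bench, with a darker patch of the lid's outline in the middle of its flat top. Origin: centre of its underside, at bench height; top 8 mm above; z up. Its x axis runs along its length.
- glaze_jar: Bystander: closed amber glass jar with white cap, 52 mm across, 65 mm high. Leave alone. Origin: centre of its underside.
- stamp: Bystander: turned wooden hand stamp, 34 mm across, 64 mm high. Leave alone. Origin: centre of its underside.
Not all that is in view belongs to the job. What is shaped like the oblong_lid but black or turquoise is not meant.

How it is judged:
At the end, for the whole second after the job is handed in: Each of the four lids lies flat (within 0.06 rad), released and at rest, on the slab of its own shape, its centre within 12 mm of the slab's centre; the oblong lid's length runs along the slab's and the square lid's sides run parallel to the slab's (any of the four ways round), both within 0.2 rad (horizontal distance between large_round_lid and large_round_setter below 0.012 m and z of large_round_lid in the frame of large_round_setter between 0.005 and 0.012 m and angle between each of large_round_lid, small_round_lid, square_lid, oblong_lid's own z axis and vertical below 0.06 rad and linear speed of each of large_round_lid, small_round_lid, square_lid, oblong_lid below 0.02 m/s and angular speed of each of large_round_lid, small_round_lid, square_lid, oblong_lid below 0.2 rad/s and horizontal distance between small_round_lid and small_round_setter below 0.012 m and z of small_round_lid in the frame of small_round_setter between 0.005 and 0.012 m and horizontal distance between square_lid and square_setter below 0.012 m and z of square_lid in the frame of square_setter between 0.005 and 0.012 m and horizontal distance between oblong_lid and oblong_setter below 0.012 m and z of oblong_lid in the frame of oblong_setter between 0.005 and 0.012 m and angle between the x axis of oblong_lid and the x axis of oblong_setter, either way round below 0.2 rad and (angle between the x axis of square_lid and the x axis of square_setter, either way round below 0.2 rad or angle between the x axis of square_lid and the y axis of square_setter, either way round below 0.2 rad)); the robot touches nothing.
It fails at once if a lid is dropped: out of the fingers with its underside more than 25 mm above the bench ((height (world z) of large_round_lid above 0.025 m and contact force between large_round_lid and the fingers below 0.05 N) or (height (world z) of small_round_lid above 0.025 m and contact force between small_round_lid and the fingers below 0.05 N) or (height (world z) of square_lid above 0.025 m and contact force between square_lid and the fingers below 0.05 N) or (height (world z) of oblong_lid above 0.025 m and contact force between oblong_lid and the fingers below 0.05 N)).
It fails at once if a lid is tipped by more than 0.6 rad (angle between any of large_round_lid, small_round_lid, square_lid, oblong_lid's own z axis and vertical above 0.6 rad).
It fails at once if the jar or the stamp is pushed more than 20 mm or tipped by more than 0.3 rad (distance of any of glaze_jar, stamp from where it was at the start of the episode above 0.02 m or angle between any of glaze_jar, stamp's own z axis and vertical above 0.3 rad).
It also fails if it takes over 96 s, if anything falls off the work surface, if the arm or the gripper's body presses on something with over 40 N, if the wrist force passes 120 N, or if a joint passes its speed limit or range.

### The arm

A 6-joint arm with a two-finger parallel gripper is mounted at the origin on the work surface. World frame = base frame: x ahead of the robot, y to its left, z up, the work surface at z = 0. Lengths are in m, angles in rad, forces in N, time in s.
With the tool pointing down it reaches from about 0.25 to 0.725 m from the base axis. Payload 4 kg.
Tool frame: the origin (TCP) lies at the very end of the fingers, on their centre line; the grasp point (between the pads) lies 19 mm behind it; x points along the fingers, z is the direction in which the jaws open and shut, and the axes are right-handed (so a half turn about x gives the same grasp; the last joint's range is limited). The gripper opens to 85 mm and grips with 20 to 120 N. Pads are 22 mm wide; open, the fingers measure 114 mm over their backs; the gripper's body (76 mm by 85 mm) begins 54 mm behind the grasp point. The pads swing forward as they close: fully open they stand 13 mm farther back than shut.
Start: joints at [1.173, 0.241, 0.005, 1.335, 0, 1.571], TCP at [0.194, 0.461, 0.231] pointing down, gripper open.
Joint ranges: [-2.72, 2.72], [-1.05, 1.87], [-1.09, 1.28], [-1.99, 2.15], [-1.42, 1.44], [-3.14, 3.14]. Speed limits (rad/s): [2.79, 2.79, 3.14, 3.14, 3.14, 3.14].

### API

Orientations are given as a unit quaternion [x, y, z, w].
In Python, from workcell import bot gives the robot as it stands.
- The arm moves only by the tool apply_moves, never from a script. Its argument "targets" is one flat list of numbers, 7 for each row, row after row: the shift along the tool's x, y, z in units of 25 cm (1.0 is 25 cm), then the turn, a rotation vector about the tool's x, y, z in units of 0.5 rad (1.0 is 0.5 rad), then the opening, from 0 (shut) to 1 (fully open). In form: [tx, ty, tz, wx, wy, wz, claw, tx, ty, tz, wx, wy, wz, claw, ...]. A call has 1 to 12 rows; each row is the pose to reach, as a shift and turn from the pose commanded when the call began, along the tool's axes at that moment; what a row does not reach only later rows make up. A row lasts 1/12 s, in which the tool goes at most 41.7 mm and 7.16 degrees, less where a joint would pass 70% of its speed; a pose out of reach is approached as far as the arm can. A call with a number of a shift or a turn outside -1 to 1 is refused whole. A call with a gripper value outside its range is refused whole. The fingers move at their own pace and stop on an object; the grip force is fixed at half the most. Time passes only in rows, so rows that repeat a pose let the fingers close. It gives the time, the measured TCP pose, the force and the opening at its end, in the units of the state.
- bot.get_obs(): the state, without advancing time (a new reading comes with each control period).
- bot.camera(name): name is "scene" or "side" or "wrist"; returns (picture, depth): 384x512x3 uint8, red, green, blue; 384x512 float32, m along the optical axis (not along the pixel's ray), 0 where there is no reading.
- bot.camera_params(name): a dict with "fx", "fy", "cx", "cy" (pixels), "T" (4x4, takes a point from camera to world coordinates); the wrist camera has in their place "tool_from_camera" (4x4, takes a point from camera to tool coordinates, whose origin is the TCP and whose axes are the tool frame's). Camera axes: x right, y up, looking along -z (the intrinsics and any distortion apply to the point x, -y, -z); pixel columns grow to the right and rows downward; lengths in m; the calibration is good to about 2 mm. A picture is of the moment at which its call begins: read the wrist's pose just before it. camera_params takes no time and is no camera call.
- bot.job_done(): hands the job in, once; it reports no verdict.
The state is a dict: "clock": time; "joint_pos": joint angles; "joint_vel": joint speeds; "tau": joint torques, N m; "eef_pos": TCP position; "tool_rot": TCP orientation; "ft_force": force on the tool from outside, world axes, zero at the start; "ft_torque": the same for the moment, N m; "grip_width": finger opening in m.
Only numpy, scipy, OpenCV 4.12 (cv2) and the standard library are available. Lean on these libraries where they do the work, as an engineer would, in place of code of your own. Each camera call takes 0.05 s, during which the arm holds its last target.

## Working session

There is one attempt and no reset: what is moved stays moved. The work goes in short steps, Python scripts to look and compute and a tool call to move; the robot and the scene stay as the last step left them, time stands still between calls to the robot, and variables do not carry over. Pictures are saved under pics/ and viewed, and the job is handed in when it is done.

Besides the shell and the picture viewer there is one more tool, called after ">>>" in YAML: its name, and indented under it one key for each argument. apply_moves: Moves the arm, as the interface text tells. Its arguments: {"type":"object","properties":{"targets":{"type":"array"}},"required":["targets"]}

```bash
mkdir -p pics
python3 - <<'E'
from workcell import bot
import cv2,numpy as np
o=bot.get_obs();print(o)
for n in("scene","side"):
    p,d=bot.camera(n);np.savez(f"{n}0.npz",p=p,d=d)
    cv2.imwrite(f"pics/{n}0.png",p[:,:,::-1]);print(n,bot.camera_params(n))
print(bot.camera_params("wrist"))
E
```

```text
{'clock': 0.0, 'joint_pos': array([1.17300594e+00, 2.41427937e-01, 3.71465295e-03, 1.33521758e+00,
       2.57133742e-05, 1.57084462e+00]), 'joint_vel': array([-0.00133781, -0.00098947,  0.00111059, -0.00081899, -0.00131216,
        0.00045287]), 'tau': array([ 5.87944560e-04, -3.72319758e+01,  2.52406186e+01,  1.68366206e-02,
       -3.02966987e-05, -9.23666136e-06]), 'eef_pos': array([0.19343428, 0.46036854, 0.23040185]), 'tool_rot': array([-0.39174519,  0.58957864,  0.39092495,  0.58831149]), 'ft_force': array([ 0.65986018, -0.15736466, -0.03575725]), 'ft_torque': array([-0.01723983, -0.01113619, -0.008877  ]), 'grip_width': 0.08565903971685905}
scene {'fx': 359.4237559293854, 'fy': 359.4237559293854, 'cx': 251.93287249591765, 'cy': 183.94310568560027, 'T': array([[ 0.66815807, -0.59580719,  0.44562159,  0.94635218],
       [ 0.74392483,  0.54453688, -0.3873699 , -0.31628524],
       [-0.01185962,  0.59033328,  0.80707247,  0.88609734],
       [ 0.        ,  0.        ,  0.        ,  1.        ]])}
side {'fx': 487.3219031772811, 'fy': 487.3219031772811, 'cx': 250.49045057723396, 'cy': 189.21583350241977, 'T': array([[ 0.72010751,  0.33843909, -0.60572613, -0.25180186],
       [-0.69385957,  0.34870225, -0.63005209, -0.66781182],
       [-0.0020162 ,  0.87399412,  0.48593231,  0.65839521],
       [ 0.        ,  0.        ,  0.        ,  1.        ]])}
{'fx': 266.23380633097185, 'fy': 266.23380633097185, 'cx': 256.32834536565076, 'cy': 194.10428445435474, 'tool_from_camera': array([[ 6.14469550e-04,  2.59384390e-01, -9.65773970e-01,
        -1.43484512e-01],
       [-4.50268867e-04,  9.65774126e-01,  2.59384146e-01,
         6.62005933e-02],
       [ 9.99999710e-01,  2.75474291e-04,  7.10231508e-04,
         6.10141638e-04],
       [ 0.00000000e+00,  0.00000000e+00,  0.00000000e+00,
         1.00000000e+00]])}
```

View pics/scene0.png

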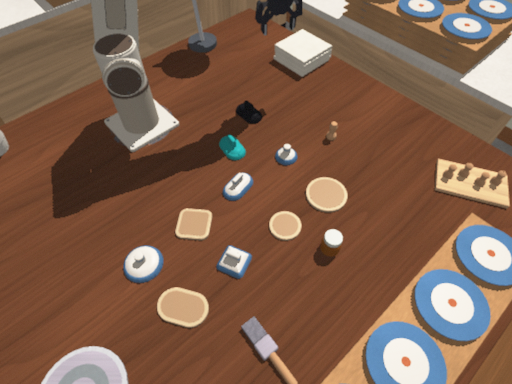

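View pics/side0.png

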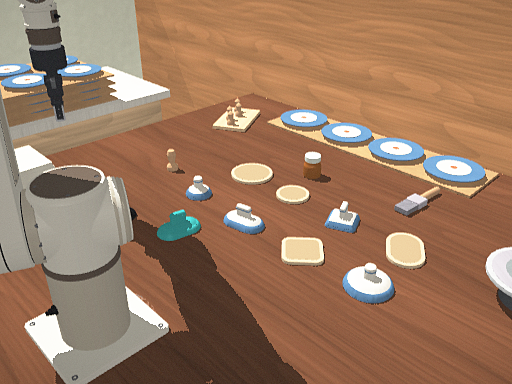

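The scene view shows the lids as white with blue: large round (143,263), small round (287,155), square (235,262) and oblong (238,186). The slabs are at (327,194), (286,225), (194,224) and (183,307), the jar at (331,243) and the stamp at (332,131). Next I rectify both views to the world.

```bash
cat > h.py <<'E'
import numpy as np,cv2
from workcell import bot
def cloud(n,p,d,T=None):
    c=bot.camera_params(n); T=c['T'] if T is None else T
    v,u=np.mgrid[:384,:512]
    P=np.stack([(u-c['cx'])/c['fx']*d,-(v-c['cy'])/c['fy']*d,-d],-1)
    return P@T[:3,:3].T+T[:3,3]
def rect(n,p,z,x0,x1,y0,y1,s=0.001,T=None):
    # picture rectified on plane z; col -> y decreasing (left=+y), row -> x decreasing
    c=bot.camera_params(n);T=c['T'] if T is None else T
    xs=np.arange(x1,x0,-s);ys=np.arange(y1,y0,-s)
    X,Y=np.meshgrid(xs,ys,indexing='ij')
    P=np.stack([X,Y,np.full_like(X,z)],-1)-T[:3,3]
    Q=P@T[:3,:3]
    u=c['fx']*Q[...,0]/-Q[...,2]+c['cx'];v=c['fy']*-Q[...,1]/-Q[...,2]+c['cy']
    return cv2.remap(p,u.astype(np.float32),v.astype(np.float32),cv2.INTER_LINEAR)
E
python3 - <<'E'
from h import *
for n in("scene","side"):
    f=np.load(n+"0.npz");p,d=f['p'],f['d'];W=cloud(n,p,d)
    hsv=cv2.cvtColor(p,cv2.COLOR_RGB2HSV)
    h,s,v=[hsv[...,i].astype(int) for i in range(3)]
    ok=(d>0)&(np.hypot(W[...,0],W[...,1])<0.8)&(W[...,0]>0.1)
    bench=ok&(abs(W[...,2])<0.02)
    print(n,'bench z',np.median(W[bench][:,2]))
    z=W[...,2]-0
    m=(ok&(z>0.0045)&(z<0.08)).astype(np.uint8)
    k,l,st,c=cv2.connectedComponentsWithStats(m)
    for i in range(1,k):
        if st[i,4]<60: continue
        q=W[l==i];col=p[l==i].mean(0)
        top=q[q[:,2]>q[:,2].max()-0.012]
        print(c[i].round(),st[i,4],'lo',q.min(0).round(3),'hi',q.max(0).round(3),'mean',q.mean(0).round(3),'top',top.mean(0).round(3),'col',col.round())
    cv2.imwrite(f"pics/{n}_rect.png",rect(n,p,0.008,0.1,0.65,-0.4,0.35)[:,:,::-1])
E
```

```text
scene bench z 0.0008818000356413669
[307.  54.] 1207 lo [0.1   0.595 0.005] hi [0.208 0.766 0.07 ] mean [0.164 0.662 0.05 ] top [0.153 0.676 0.064] col [193. 188. 176.]
[248. 112.] 380 lo [0.156 0.27  0.005] hi [0.271 0.346 0.054] mean [0.228 0.297 0.022] top [0.221 0.303 0.05 ] col [27. 24. 24.]
[332. 130.] 144 lo [0.456 0.418 0.005] hi [0.503 0.491 0.067] mean [0.49  0.432 0.035] top [0.489 0.434 0.061] col [140. 105.  76.]
[231. 147.] 447 lo [0.251 0.121 0.005] hi [0.357 0.191 0.055] mean [0.314 0.149 0.022] top [0.305 0.155 0.05 ] col [ 36. 127. 126.]
[286. 154.] 328 lo [0.406 0.224 0.005] hi [0.483 0.295 0.055] mean [0.455 0.254 0.023] top [0.45 0.26 0.05] col [144. 148. 153.]
[237. 186.] 564 lo [0.399 0.016 0.005] hi [0.471 0.12  0.055] mean [0.444 0.062 0.022] top [0.437 0.068 0.05 ] col [167. 172. 175.]
[326. 193.] 1106 lo [0.572 0.184 0.005] hi [0.694 0.306 0.013] mean [0.635 0.243 0.009] top [0.635 0.243 0.009] col [223. 189. 149.]
[193. 223.] 948 lo [ 0.391 -0.165  0.005] hi [ 0.507 -0.05   0.015] mean [ 0.451 -0.108  0.009] top [ 0.451 -0.108  0.009] col [214. 177. 137.]

[... 2244 characters left out ...]
] 795 lo [0.249 0.122 0.005] hi [0.353 0.192 0.054] mean [0.294 0.147 0.022] top [0.3   0.156 0.049] col [ 52. 138. 136.]
[405. 250.] 1116 lo [ 0.557 -0.317  0.005] hi [ 0.681 -0.211  0.012] mean [ 0.615 -0.266  0.008] top [ 0.615 -0.266  0.008] col [241. 220. 178.]
[302. 250.] 1030 lo [ 0.39  -0.164  0.005] hi [ 0.506 -0.048  0.012] mean [ 0.446 -0.108  0.008] top [ 0.446 -0.108  0.008] col [241. 221. 179.]
[500. 275.] 948 lo [ 0.557 -0.506  0.005] hi [ 0.67  -0.43   0.068] mean [ 0.606 -0.468  0.058] top [ 0.606 -0.465  0.065] col [208. 206. 208.]
[368. 284.] 1431 lo [ 0.405 -0.327  0.005] hi [ 0.5   -0.228  0.054] mean [ 0.442 -0.284  0.021] top [ 0.453 -0.277  0.05 ] col [191. 203. 213.]
```

Run:
```python
from h import *
S={}
for n in("scene","side"):
    f=np.load(n+"0.npz");p,d=f['p'],f['d'];W=cloud(n,p,d)
    print(n)
    b=abs(W[...,2])<.003
    # setters
    hsv=cv2.cvtColor(p,cv2.COLOR_RGB2HSV)
    for nm,c in dict(LR=(.632,.244),SR=(.625,.079),SQ=(.449,-.108),OB=(.618,-.266)).items():
        a=.1;R=rect(n,p,.008,c[0]-a,c[0]+a,c[1]-a,c[1]+a,.0005)
        hv=cv2.cvtColor(R,cv2.COLOR_RGB2HSV)
        m=((hv[...,2]>150)&(hv[...,0]>8)&(hv[...,0]<30)).astype(np.uint8)
        m=cv2.morphologyEx(m,cv2.MORPH_CLOSE,np.ones((15,15)))
        cs,_=cv2.findContours(m,cv2.RETR_EXTERNAL,cv2.CHAIN_APPROX_NONE)
        k=max(cs,key=cv2.contourArea);r=cv2.minAreaRect(k)
        cx=c[0]+a-r[0][1]*.0005;cy=c[1]+a-r[0][0]*.0005
        print(' set',nm,round(cx,4),round(cy,4),np.round(np.array(r[1])/2,1),'ang',r[2])
    for nm,c in dict(LR=(.456,-.277),SR=(.447,.26),SQ=(.612,-.098),OB=(.434,.068)).items():
        for zlo,zhi in((.047,.06),(.005,.06)):
            s=(np.hypot(W[...,0]-c[0],W[...,1]-c[1])<.075)&(W[...,2]>zlo)&(W[...,2]<zhi)
            q=W[s][:,:2].astype(np.float32)*1000;r=cv2.minAreaRect(q)
            print(' lid',nm,zlo,np.round(r[0],1),np.round(r[1],1),r[2],len(q))
    for x in (.45,):
        pass
ims=[]
for n in("scene","side"):
    p=np.load(n+"0.npz")['p']
    for c in((.456,-.277),(.447,.26),(.612,-.098),(.434,.068)):
        R=rect(n,p,.052,c[0]-.06,c[0]+.06,c[1]-.06,c[1]+.06,.0006)
        cv2.drawMarker(R,(100,100),(255,0,0),0,10,1);ims.append(R)
cv2.imwrite("pics/lids.png",np.vstack([np.hstack(ims[:4]),np.hstack(ims[4:])])[:,:,::-1])
```

```text
scene
 set LR 0.635 0.2465 [123.7 124.5] ang 45.0
 set SR 0.6275 0.08 [93. 91.] ang 90.0
 set SQ 0.4513 -0.1058 [97.8 97.7] ang 47.38594055175781
 set OB 0.6203 -0.2648 [130.7  85.8] ang 57.2647705078125
 lid LR 0.047 [ 458.  -277.4] [21.5 21.4] 69.04515075683594 68
 lid LR 0.005 [ 458.8 -276.9] [100.6  98.4] 49.9873046875 1138
 lid SR 0.047 [448.3 261.3] [21.5 22.8] 4.545210838317871 38
 lid SR 0.005 [445.6 252.3] [85.1 65.5] 64.26861572265625 324
 lid SQ 0.047 [613.2 -96.3] [35.4 14.8] 25.494464874267578 75
 lid SQ 0.005 [611.2 -97.9] [90.1 73.7] 21.59827995300293 739
 lid OB 0.047 [435.6  68.1] [11.9 34.3] 10.04086971282959 49
 lid OB 0.005 [423.2  67.7] [ 95.  105.3] 3.4778409004211426 563
side
 set LR 0.6322 0.2442 [199.5 199.5] ang 90.0
 set SR 0.6175 0.0792 [184.  199.5] ang 90.0
 set SQ 0.449 -0.1077 [200.  199.5] ang 90.0
 set OB 0.6105 -0.2658 [184.  199.5] ang 90.0
 lid LR 0.047 [ 455.  -275.6] [22.7 21.3] 72.75426483154297 81
 lid LR 0.005 [ 449.8 -279.4] [91.5 99.7] 33.552772521972656 1411
 lid SR 0.047 [446.3 263. ] [24.4 18.7] 51.34300231933594 39
 lid SR 0.005 [441.9 255.5] [55.6 69.2] 57.593650817871094 377
 lid SQ 0.047 [610.3 -95.1] [34.5 13.8] 25.94052505493164 53
 lid SQ 0.005 [608.8 -97. ] [69.8 73.2] 24.736295700073242 621
 lid OB 0.047 [432.6  69.7] [14.1 34.8] 13.433938026428223 62
 lid OB 0.005 [422.9  65.1] [ 53.  105.3] 22.25105094909668 715
```

View pics/lids.png

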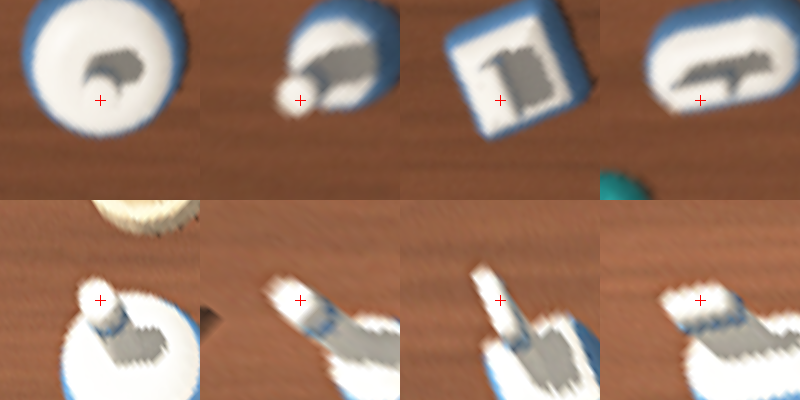

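View pics/scene_rect.png

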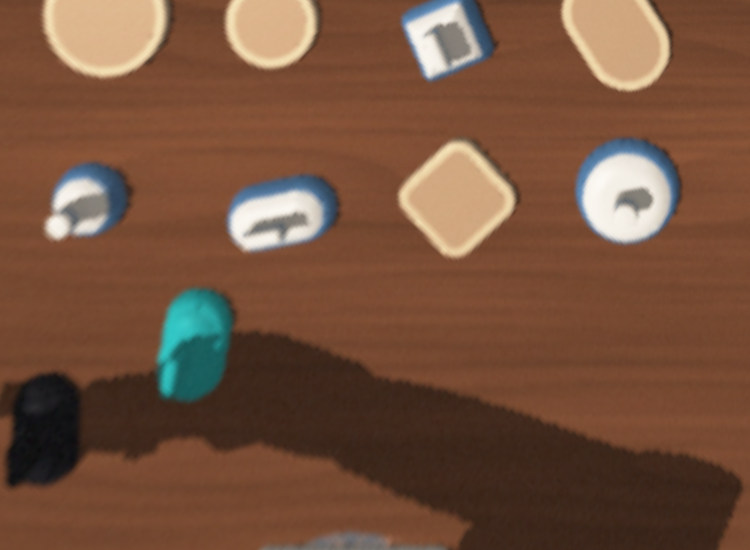

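Both views agree to about 3 mm, with sizes and heights as given, so I use the averages. Next is a helper that turns a world target into move units.

```bash
cat > g.py <<'E'
import sys
from h import *
from scipy.spatial.transform import Rotation as Ro
def go(x,y,z,yaw=None):
    """yaw: world angle (deg) of jaw axis, mod 180"""
    o=bot.get_obs();R=Ro.from_quat(o['tool_rot']).as_matrix()
    cur=np.degrees(np.arctan2(R[1,2],R[0,2]))
    if yaw is None: dy=0
    else: dy=(yaw-cur+90)%180-90
    print('t',o['clock'],'tcp',o['eef_pos'].round(4),'yaw',round(cur,1),'dyaw',round(dy,1),'j',o['joint_pos'].round(2),'w',round(o['grip_width'],4),'toolx',R[:,0].round(3),'F',o['ft_force'].round(1))
    d=R.T@(np.array([x,y,z])-o['eef_pos'])/.25
    # target orientation: x exactly down, jaw axis at cur+dy
    a=np.radians(cur+dy);zt=np.array([np.cos(a),np.sin(a),0]);xt=np.array([0,0,-1.]);Rt=np.stack([xt,np.cross(zt,xt),zt],1)
    w=Ro.from_matrix(R.T@Rt).as_rotvec()/.5
    print('shift',d.round(3),'turn',w.round(3))
E
python3 -c "
from g import *
go(.447,.262,.13);go(.447,.262,.027)"
```

```text
t 0.1 tcp [0.1935 0.4604 0.2305] yaw 67.2 dyaw 0 j [1.17 0.24 0.   1.34 0.   1.57] w 0.0855 toolx [-0.001 -0.002 -1.   ] F [ 0.2 -0.3 -0.2]
shift [ 0.403 -1.242 -0.338] turn [-0.    -0.004 -0.   ]
t 0.1 tcp [0.1935 0.4604 0.2305] yaw 67.2 dyaw 0 j [1.17 0.24 0.   1.34 0.   1.57] w 0.0855 toolx [-0.001 -0.002 -1.   ] F [ 0.2 -0.3 -0.2]
shift [ 0.815 -1.242 -0.337] turn [-0.    -0.004 -0.   ]
```

>>> apply_moves:
  targets: [0.05, -0.13, -0.03, 0, 0, 0, 1, 0.1, -0.26, -0.07, 0, 0, 0, 1, 0.15, -0.4, -0.11, 0, 0, 0, 1, 0.2, -0.53, -0.14, 0, 0, 0, 1, 0.25, -0.67, -0.18, 0, 0, 0, 1, 0.3, -0.8, -0.22, 0, 0, 0, 1, 0.35, -0.93, -0.26, 0, 0, 0, 1, 0.4, -1, -0.3, 0, 0, 0, 1, 0.4, -1, -0.338, 0, 0, 0, 1, 0.4, -1, -0.338, 0, 0, 0, 1]

```text
clock: 0.93
eef_pos: [0.3901, 0.2836, 0.13]
tool_rot: [-0.39, 0.591, 0.39, 0.588]
ft_force: [0.3, -0.2, 0.3]
grip_width: 0.0856
```

```bash
python3 -c "
from g import *
go(.447,.262,.13,75);go(.447,.262,.027,75)"
```

```text
t 0.9333 tcp [0.3901 0.2836 0.13  ] yaw 67.0 dyaw 8.0 j [ 0.63  0.28 -0.22  1.08  0.    1.03] w 0.0856 toolx [-0.004 -0.003 -1.   ] F [ 0.3 -0.2  0.3]
shift [-0.001 -0.243  0.009] turn [-0.278 -0.008 -0.006]
t 0.9333 tcp [0.3901 0.2836 0.13  ] yaw 67.0 dyaw 8.0 j [ 0.63  0.28 -0.22  1.08  0.    1.03] w 0.0856 toolx [-0.004 -0.003 -1.   ] F [ 0.3 -0.2  0.3]
shift [ 0.411 -0.244  0.011] turn [-0.278 -0.008 -0.006]
```

>>> apply_moves:
  targets: [0, -0.12, 0.01, 0, 0, 0, 1, 0, -0.243, 0.01, 0, 0, 0, 1, 0, -0.243, 0.01, 0, 0, 0, 1, 0, -0.243, 0.01, 0, 0, 0, 1]

```text
clock: 1.27
eef_pos: [0.4488, 0.2658, 0.1319]
tool_rot: [-0.391, 0.589, 0.391, 0.589]
ft_force: [-0.5, -0.0, -0.7]
grip_width: 0.0851
```

```bash
cat >> g.py <<'E'
def wrist(name,planes=()):
    o=bot.get_obs();p,d=bot.camera("wrist")
    cv2.imwrite(f"pics/{name}.png",p[:,:,::-1])
    T=np.eye(4);T[:3,:3]=Ro.from_quat(o['tool_rot']).as_matrix();T[:3,3]=o['eef_pos']
    T=T@bot.camera_params("wrist")['tool_from_camera']
    return p,d,cloud("wrist",p,d,T),T
E
python3 -c "
from g import *
go(.447,.262,.027)
p,d,W,T=wrist('w1')
s=(W[...,2]>.047)&(W[...,2]<.056)&(np.hypot(W[...,0]-.447,W[...,1]-.262)<.04)
q=W[s];print(len(q),q.min(0),q.max(0),q.mean(0))
s=(W[...,2]>.005)&(W[...,2]<.03)&(np.hypot(W[...,0]-.447,W[...,1]-.262)<.06)
q=W[s];print(len(q),q.min(0),q.max(0),q.mean(0))
"
```

```text
t 1.2667 tcp [0.4488 0.2658 0.1319] yaw 67.2 dyaw 0 j [ 0.53  0.35 -0.12  1.11  0.    0.93] w 0.0851 toolx [ 0.001  0.001 -1.   ] F [-0.5 -0.  -0.7]
shift [ 0.42   0.001 -0.017] turn [-0.     0.003  0.   ]
540 [0.43632383 0.2525164  0.04701182] [0.45954048 0.27610404 0.05462702] [0.44703033 0.2646648  0.05225946]
2885 [0.41249864 0.22905579 0.00500624] [0.4825118  0.29952833 0.02988534] [0.44250327 0.26678359 0.01774178]
```

View pics/w1.png

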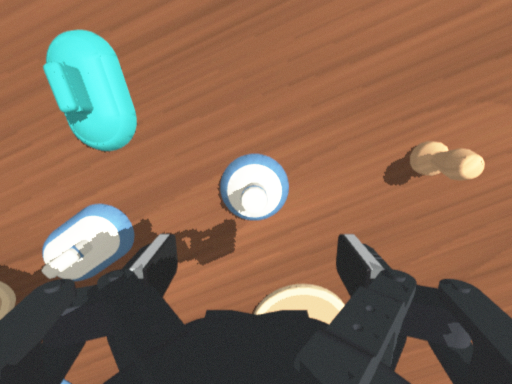

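The small round lid sits centred between the fingers at pixel (255,190), measured at (0.4475, 0.264). I descend and grip.

>>> apply_moves:
  targets: [0.1, 0, -0.005, 0, 0, 0, 1, 0.2, 0, -0.01, 0, 0, 0, 1, 0.3, 0, -0.01, 0, 0, 0, 1, 0.37, 0, -0.01, 0, 0, 0, 1, 0.42, 0, -0.01, 0, 0, 0, 1, 0.42, 0, -0.01, 0, 0, 0, 0, 0.42, 0, -0.01, 0, 0, 0, 0, 0.42, 0, -0.01, 0, 0, 0, 0, 0.42, 0, -0.01, 0, 0, 0, 0, 0.42, 0, -0.01, 0, 0, 0, 0, 0.42, 0, -0.01, 0, 0, 0, 0, 0.42, 0, -0.01, 0, 0, 0, 0]

```text
clock: 2.32
eef_pos: [0.4484, 0.2636, 0.0278]
tool_rot: [-0.391, 0.588, 0.392, 0.59]
ft_force: [-1.7, 0.7, 5.6]
grip_width: 0.0224
```

```bash
python3 -c "
from g import *
go(.447,.264,.12)"
```

```text
t 2.3167 tcp [0.4484 0.2636 0.0278] yaw 67.2 dyaw 0 j [ 0.53  0.46 -0.26  0.85  0.    0.93] w 0.0224 toolx [ 0.002  0.002 -1.   ] F [-1.7  0.7  5.6]
shift [-0.369  0.005  0.   ] turn [-0.     0.006  0.002]
```

>>> apply_moves:
  targets: [-0.01, 0, 0, 0, 0, 0, 0, -0.03, 0, 0, 0, 0, 0, 0, -0.07, 0, 0, 0, 0, 0, 0, -0.12, 0, 0, 0, 0, 0, 0, -0.17, 0, 0, 0, 0, 0, 0, -0.22, 0, 0, 0, 0, 0, 0, -0.26, 0, 0, 0, 0, 0, 0, -0.29, 0, 0, 0, 0, 0, 0, -0.3, 0, 0, 0, 0, 0, 0, -0.3, 0, 0, 0, 0, 0, 0]

```text
clock: 3.15
eef_pos: [0.4479, 0.2629, 0.1021]
tool_rot: [-0.391, 0.588, 0.391, 0.589]
ft_force: [0.2, 0.2, -1.3]
grip_width: 0.0225
```

```bash
python3 -c "
from g import *
go(.6255,.080,.10)
p,d,W,T=wrist('w2')"
```

```text
t 3.15 tcp [0.4479 0.2629 0.1021] yaw 67.2 dyaw 0 j [ 0.53  0.37 -0.17  1.03 -0.    0.93] w 0.0225 toolx [ 0.001  0.001 -1.   ] F [ 0.2  0.2 -1.3]
shift [ 0.009 -0.938 -0.399] turn [-0.     0.002  0.002]
```

View pics/w2.png

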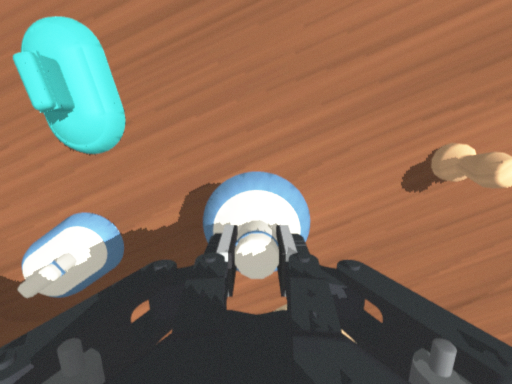

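The wrist view shows the small lid held level by its knob, lid at (257,215). I carry it to its slab.

>>> apply_moves:
  targets: [0, -0.03, -0.012, 0, 0, 0, 0, 0, -0.09, -0.04, 0, 0, 0, 0, 0, -0.18, -0.08, 0, 0, 0, 0, 0, -0.29, -0.123, 0, 0, 0, 0, 0, -0.4, -0.17, 0, 0, 0, 0, 0, -0.51, -0.217, 0, 0, 0, 0, 0, -0.62, -0.264, 0, 0, 0, 0, 0, -0.73, -0.31, 0, 0, 0, 0, 0, -0.82, -0.35, 0, 0, 0, 0, 0, -0.89, -0.38, 0, 0, 0, 0, 0, -0.925, -0.394, 0, 0, 0, 0, 0, -0.938, -0.399, 0, 0, 0, 0]

```text
clock: 4.2
eef_pos: [0.6255, 0.078, 0.1001]
tool_rot: [-0.39, 0.59, 0.391, 0.589]
ft_force: [0.1, 0.3, -1.7]
grip_width: 0.0225
```

```bash
python3 -c "
from g import *
go(.6255,.080,.0365)
p,d,W,T=wrist('w3')"
```

```text
t 4.2 tcp [0.6255 0.078  0.1001] yaw 67.1 dyaw 0 j [ 0.12  0.58  0.17  1.16 -0.    0.52] w 0.0225 toolx [-0.001 -0.    -1.   ] F [ 0.1  0.3 -1.7]
shift [0.254 0.003 0.008] turn [-0.    -0.002 -0.002]
```

View pics/w3.png

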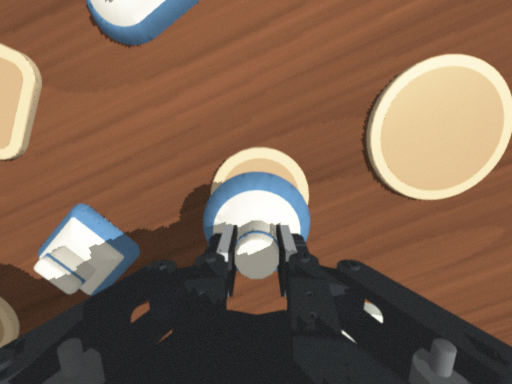

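The lid hovers over its slab: slab rim centre near (260,195), lid at (257,215), parallax as expected. I lower, release and retreat.

>>> apply_moves:
  targets: [0.04, 0, 0.005, 0, 0, 0, 0, 0.1, 0.002, 0.008, 0, 0, 0, 0, 0.16, 0.003, 0.008, 0, 0, 0, 0, 0.21, 0.003, 0.008, 0, 0, 0, 0, 0.235, 0.003, 0.008, 0, 0, 0, 0, 0.248, 0.003, 0.008, 0, 0, 0, 0, 0.256, 0.003, 0.008, 0, 0, 0, 0, 0.256, 0.003, 0.008, 0, 0, 0, 0, 0.256, 0.003, 0.008, 0, 0, 0, 0]

```text
clock: 5.0
eef_pos: [0.6255, 0.0824, 0.0381]
tool_rot: [-0.392, 0.588, 0.391, 0.589]
ft_force: [-0.1, 0.4, -1.0]
grip_width: 0.0222
```

```bash
python3 -c "
from g import *
go(.6255,.080,.0365)"
```

```text
t 5.0 tcp [0.6255 0.0824 0.0381] yaw 67.2 dyaw 0 j [0.13 0.63 0.09 1.03 0.   0.53] w 0.0222 toolx [ 0.001  0.    -1.   ] F [-0.1  0.4 -1. ]
shift [ 0.006 -0.004 -0.009] turn [-0.     0.001  0.002]
```

>>> apply_moves:
  targets: [0.005, -0.003, -0.005, 0, 0, 0, 0, 0.01, -0.003, -0.005, 0, 0, 0, 0, 0.01, -0.003, -0.005, 0, 0, 0, 0]

```text
clock: 5.25
eef_pos: [0.6261, 0.0803, 0.0359]
tool_rot: [-0.392, 0.588, 0.391, 0.59]
ft_force: [-1.0, -0.3, 1.2]
grip_width: 0.022
```

```bash
python3 -c "
from g import *
go(.6255,.080,.0365)"
```

```text
t 5.25 tcp [0.6261 0.0803 0.0359] yaw 67.2 dyaw 0 j [ 0.13  0.63  0.09  1.02 -0.    0.53] w 0.022 toolx [ 0.002  0.    -1.   ] F [-1.  -0.3  1.2]
shift [-0.002  0.002 -0.002] turn [-0.     0.002  0.004]
```

Contact (force turned upward). Release and rise.

>>> apply_moves:
  targets: [0, 0, 0, 0, 0, 0, 0.5, 0, 0, 0, 0, 0, 0, 1, 0, 0, 0, 0, 0, 0, 1, 0, 0, 0, 0, 0, 0, 1, -0.03, 0, 0, 0, 0, 0, 1, -0.1, 0, 0, 0, 0, 0, 1, -0.2, 0, 0, 0, 0, 0, 1, -0.3, 0, 0, 0, 0, 0, 1, -0.4, 0, 0, 0, 0, 0, 1, -0.4, 0, 0, 0, 0, 0, 1]

```text
clock: 6.08
eef_pos: [0.6289, 0.0811, 0.1417]
tool_rot: [-0.393, 0.585, 0.39, 0.592]
ft_force: [1.5, 0.4, 0.9]
grip_width: 0.0854
```

```bash
python3 -c "
from g import *
go(.434,.069,.14,12)
p,d,W,T=wrist('w4')
c=(.6255,.08)
for a,b in((.052,.066),(.013,.035),(.004,.012)):
  s=(W[...,2]>a)&(W[...,2]<b)&(np.hypot(W[...,0]-c[0],W[...,1]-c[1])<.06)
  q=W[s];print(len(q),((q.min(0)+q.max(0))/2).round(4),np.ptp(q,axis=0).round(3))
"
```

```text
t 6.0833 tcp [0.6289 0.0811 0.1417] yaw 67.2 dyaw -55.2 j [0.13 0.54 0.22 1.24 0.   0.53] w 0.0854 toolx [ 0.011  0.001 -1.   ] F [1.5 0.4 0.9]
shift [-0.002  0.7   -0.346] turn [1.927 0.019 0.012]
578 [0.6255 0.0811 0.0576] [0.023 0.024 0.01 ]
2862 [0.6252 0.0811 0.024 ] [0.07  0.071 0.022]
1888 [0.6264 0.0807 0.0082] [0.09  0.09  0.008]
```

View pics/w4.png

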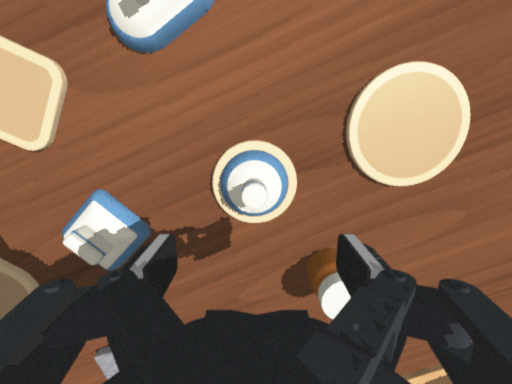

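The small lid is centred on its slab to about 1 mm, at (255,183). Next is the oblong lid.

>>> apply_moves:
  targets: [0, 0.09, -0.045, 0.13, 0, 0, 1, 0, 0.18, -0.09, 0.26, 0, 0, 1, 0, 0.27, -0.135, 0.39, 0, 0, 1, 0, 0.36, -0.18, 0.52, 0, 0, 1, 0, 0.45, -0.22, 0.65, 0, 0, 1, 0, 0.54, -0.265, 0.78, 0, 0, 1, 0, 0.63, -0.31, 0.9, 0, 0, 1, 0, 0.7, -0.346, 1, 0, 0, 1, 0, 0.7, -0.346, 1, 0, 0, 1]

```text
clock: 6.88
eef_pos: [0.4252, 0.068, 0.1338]
tool_rot: [-0.233, 0.67, 0.234, 0.666]
ft_force: [-0.7, -0.2, 0.1]
grip_width: 0.0853
```

```bash
python3 -c "
from g import *
go(.434,.069,.14,12)
p,d,W,T=wrist('w5')
c=(.434,.069)
for a,b in((.046,.066),(.005,.03)):
  s=(W[...,2]>a)&(W[...,2]<b)&(np.hypot(W[...,0]-c[0],W[...,1]-c[1])<.07)
  q=W[s];print(len(q),((q.min(0)+q.max(0))/2).round(4),np.ptp(q,axis=0).round(3),cv2.minAreaRect(q[:,:2].astype(np.float32)*1000))
"
```

```text
t 6.8833 tcp [0.4252 0.068  0.1338] yaw 38.5 dyaw -26.5 j [ 0.16  0.18 -0.34  1.06  0.    1.06] w 0.0853 toolx [-0.006 -0.001 -1.   ] F [-0.7 -0.2  0.1]
shift [-0.025 -0.019  0.03 ] turn [ 0.925 -0.011 -0.003]
639 [0.4347 0.0709 0.0506] [0.019 0.039 0.009] ((434.8532409667969, 70.85617065429688), (14.248418807983398, 38.00921630859375), 11.781942367553711)
4639 [0.4347 0.0716 0.0175] [0.074 0.106 0.025] ((434.4417419433594, 71.97652435302734), (65.46996307373047, 106.04766845703125), 11.823343276977539)
```

View pics/w5.png

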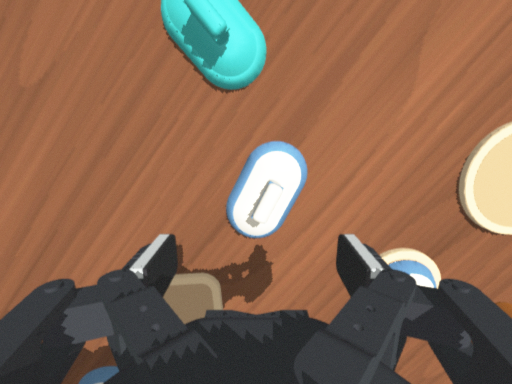

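The oblong lid is at (267,190), measured at (0.4348, 0.071) with the bar at 101.8°, matching the known sizes. I turn onto it.

>>> apply_moves:
  targets: [0, 0, 0.02, 0.2, 0, 0, 1, 0, -0.01, 0.03, 0.4, 0, 0, 1, 0, -0.026, 0.034, 0.6, 0, 0, 1, 0, -0.026, 0.034, 0.8, 0, 0, 1, 0, -0.026, 0.034, 0.93, 0, 0, 1, 0, -0.026, 0.034, 0.93, 0, 0, 1, 0, -0.026, 0.034, 0.93, 0, 0, 1]

```text
clock: 7.52
eef_pos: [0.4417, 0.0689, 0.1345]
tool_rot: [-0.074, 0.703, 0.074, 0.703]
ft_force: [-1.1, 0.4, -0.4]
grip_width: 0.0857
```

```bash
python3 -c "
from g import *
go(.4348,.071,.027,11.8)"
```

```text
t 7.5167 tcp [0.4417 0.0689 0.1345] yaw 12.0 dyaw -0.2 j [ 0.15  0.21 -0.3   1.06 -0.    1.52] w 0.0857 toolx [-0. -0. -1.] F [-1.1  0.4 -0.4]
shift [ 0.43   0.014 -0.025] turn [ 0.008 -0.    -0.   ]
```

>>> apply_moves:
  targets: [0.05, 0.014, -0.025, 0, 0, 0, 1, 0.15, 0.014, -0.025, 0, 0, 0, 1, 0.25, 0.014, -0.025, 0, 0, 0, 1, 0.34, 0.014, -0.025, 0, 0, 0, 1, 0.4, 0.014, -0.025, 0, 0, 0, 1, 0.43, 0.014, -0.025, 0, 0, 0, 1, 0.43, 0.014, -0.025, 0, 0, 0, 1, 0.43, 0.014, -0.025, 0, 0, 0, 1]

```text
clock: 8.18
eef_pos: [0.4346, 0.071, 0.0274]
tool_rot: [-0.074, 0.703, 0.074, 0.703]
ft_force: [-0.2, -0.7, -0.0]
grip_width: 0.0853
```

```bash
python3 -c "
from g import *
go(.4348,.071,.027,11.8)"
```

```text
t 8.1833 tcp [0.4346 0.071  0.0274] yaw 12.0 dyaw -0.2 j [ 0.16  0.33 -0.46  0.77 -0.    1.52] w 0.0853 toolx [-0. -0. -1.] F [-0.2 -0.7 -0. ]
shift [ 0.002 -0.     0.001] turn [ 0.006 -0.     0.   ]
```

Well centred; close, then lift.

>>> apply_moves:
  targets: [0, 0, 0, 0, 0, 0, 0, 0, 0, 0, 0, 0, 0, 0, 0, 0, 0, 0, 0, 0, 0, 0, 0, 0, 0, 0, 0, 0, 0, 0, 0, 0, 0, 0, 0, 0, 0, 0, 0, 0, 0, 0, 0, 0, 0, 0, 0, 0, 0, 0, 0, 0, 0, 0, 0, 0]

```text
clock: 8.85
eef_pos: [0.4347, 0.071, 0.0277]
tool_rot: [-0.073, 0.703, 0.073, 0.704]
ft_force: [0.1, 0.5, 4.4]
grip_width: 0.0128
```

>>> apply_moves:
  targets: [-0.01, 0, 0, 0, 0, 0, 0, -0.03, 0, 0, 0, 0, 0, 0, -0.07, 0, 0, 0, 0, 0, 0, -0.12, 0, 0, 0, 0, 0, 0, -0.18, 0, 0, 0, 0, 0, 0, -0.24, 0, 0, 0, 0, 0, 0, -0.28, 0, 0, 0, 0, 0, 0, -0.3, 0, 0, 0, 0, 0, 0, -0.3, 0, 0, 0, 0, 0, 0]

```text
clock: 9.6
eef_pos: [0.435, 0.0711, 0.1033]
tool_rot: [-0.073, 0.703, 0.073, 0.704]
ft_force: [0.4, -0.5, -2.3]
grip_width: 0.0129
```

```bash
python3 -c "
from g import *
go(.619,-.265,.105,-57.2)"
```

```text
t 9.6 tcp [0.435  0.0711 0.1033] yaw 11.9 dyaw -69.1 j [ 0.16  0.23 -0.37  0.97 -0.    1.52] w 0.0129 toolx [ 0.002  0.    -1.   ] F [ 0.4 -0.5 -2.3]
shift [-0.006 -1.467  0.443] turn [ 2.413e+00  4.000e-03 -2.000e-03]
```

>>> apply_moves:
  targets: [0, -0.02, 0.006, 0.02, 0, 0, 0, 0, -0.08, 0.024, 0.08, 0, 0, 0, 0, -0.16, 0.048, 0.16, 0, 0, 0, 0, -0.25, 0.075, 0.25, 0, 0, 0, 0, -0.34, 0.102, 0.34, 0, 0, 0, 0, -0.43, 0.13, 0.43, 0, 0, 0, 0, -0.52, 0.156, 0.52, 0, 0, 0, 0, -0.61, 0.183, 0.61, 0, 0, 0, 0, -0.68, 0.205, 0.68, 0, 0, 0, 0, -0.74, 0.223, 0.74, 0, 0, 0, 0, -0.78, 0.235, 0.78, 0, 0, 0, 0, -0.8, 0.24, 0.8, 0, 0, 0]

```text
clock: 10.6
eef_pos: [0.5342, -0.1137, 0.1011]
tool_rot: [0.069, 0.704, -0.069, 0.703]
ft_force: [0.8, -0.3, -0.8]
grip_width: 0.0126
```

```bash
python3 -c "
from g import *
go(.619,-.265,.105,-57.2)"
```

```text
t 10.6 tcp [ 0.5342 -0.1137  0.1011] yaw -11.1 dyaw -46.1 j [-0.21  0.42 -0.09  1.06 -0.    1.56] w 0.0126 toolx [-0.002  0.    -1.   ] F [ 0.8 -0.3 -0.8]
shift [-0.016 -0.528  0.45 ] turn [ 1.607 -0.003  0.002]
```

>>> apply_moves:
  targets: [0, -0.02, 0.015, 0.02, 0, 0, 0, 0, -0.06, 0.05, 0.08, 0, 0, 0, 0, -0.12, 0.1, 0.16, 0, 0, 0, 0, -0.18, 0.15, 0.25, 0, 0, 0, 0, -0.24, 0.2, 0.35, 0, 0, 0, 0, -0.3, 0.255, 0.45, 0, 0, 0, 0, -0.36, 0.307, 0.55, 0, 0, 0, 0, -0.42, 0.358, 0.65, 0, 0, 0, 0, -0.47, 0.4, 0.73, 0, 0, 0, 0, -0.51, 0.434, 0.78, 0, 0, 0, 0, -0.528, 0.45, 0.8, 0, 0, 0, 0, -0.528, 0.45, 0.8, 0, 0, 0]

```text
clock: 11.6
eef_pos: [0.6197, -0.2639, 0.1016]
tool_rot: [0.206, 0.676, -0.206, 0.676]
ft_force: [-0.2, -0.2, -1.5]
grip_width: 0.0126
```

>>> apply_moves:
  targets: [0, 0, 0, 0.03, 0, 0, 0, 0, 0, 0, 0.1, 0, 0, 0, 0, 0, 0, 0.2, 0, 0, 0, 0, 0, 0, 0.32, 0, 0, 0, 0, 0, 0, 0.45, 0, 0, 0, 0, 0, 0, 0.57, 0, 0, 0, 0, 0, 0, 0.68, 0, 0, 0, 0, 0, 0, 0.76, 0, 0, 0, 0, 0, 0, 0.81, 0, 0, 0, 0, 0, 0, 0.81, 0, 0, 0, 0, 0, 0, 0.81, 0, 0, 0]

```text
clock: 12.52
eef_pos: [0.6192, -0.2623, 0.1024]
tool_rot: [0.338, 0.622, -0.337, 0.621]
ft_force: [0.9, 0.3, -1.2]
grip_width: 0.0125
```

```bash
python3 -c "
from g import *
go(.619,-.265,.036,-57.2)
p,d,W,T=wrist('w6')"
```

```text
t 12.5167 tcp [ 0.6192 -0.2623  0.1024] yaw -57.0 dyaw -0.2 j [-0.4   0.66  0.31  1.23  0.    2.17] w 0.0125 toolx [-0.001  0.    -1.   ] F [ 0.9  0.3 -1.2]
shift [ 0.266 -0.007  0.009] turn [ 0.006 -0.001  0.   ]
```

View pics/w6.png

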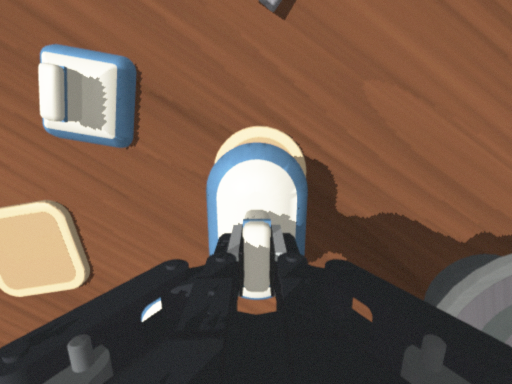

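The oblong lid hovers aligned with its slab, the slab rim just visible at (260,135). I lower it.

>>> apply_moves:
  targets: [0.04, -0.004, 0.005, 0, 0, 0, 0, 0.1, -0.007, 0.009, 0, 0, 0, 0, 0.16, -0.007, 0.009, 0, 0, 0, 0, 0.21, -0.007, 0.009, 0, 0, 0, 0, 0.24, -0.007, 0.009, 0, 0, 0, 0, 0.255, -0.007, 0.009, 0, 0, 0, 0, 0.266, -0.007, 0.009, 0, 0, 0, 0, 0.266, -0.007, 0.009, 0, 0, 0, 0, 0.266, -0.007, 0.009, 0, 0, 0, 0]

```text
clock: 13.32
eef_pos: [0.62, -0.2665, 0.0365]
tool_rot: [0.338, 0.62, -0.338, 0.622]
ft_force: [-1.1, -0.4, -1.7]
grip_width: 0.0132
```

```bash
python3 -c "
from g import *
go(.619,-.265,.036,-57.2)"
```

```text
t 13.3167 tcp [ 0.62   -0.2665  0.0365] yaw -57.1 dyaw -0.1 j [-0.41  0.71  0.24  1.09  0.    2.16] w 0.0132 toolx [ 0.002 -0.001 -1.   ] F [-1.1 -0.4 -1.7]
shift [ 0.002 -0.    -0.007] turn [ 0.003  0.003 -0.002]
```

>>> apply_moves:
  targets: [0.004, 0, -0.004, 0, 0, 0, 0, 0.008, 0, -0.004, 0, 0, 0, 0, 0.008, 0, -0.004, 0, 0, 0, 0]

```text
clock: 13.57
eef_pos: [0.6199, -0.2661, 0.0358]
tool_rot: [0.338, 0.62, -0.338, 0.622]
ft_force: [-1.1, -0.4, 4.7]
grip_width: 0.0128
```

```bash
python3 -c "
from g import *
go(.619,-.265,.036,-57.2)"
```

```text
t 13.5667 tcp [ 0.6199 -0.2661  0.0358] yaw -57.1 dyaw -0.1 j [-0.41  0.71  0.23  1.09 -0.    2.16] w 0.0128 toolx [ 0.003 -0.002 -1.   ] F [-1.1 -0.4  4.7]
shift [-0.001 -0.001 -0.006] turn [ 0.003  0.006 -0.003]
```

Contact (4.7 N up). Release and rise.

>>> apply_moves:
  targets: [0, 0, 0, 0, 0, 0, 0.5, 0, 0, 0, 0, 0, 0, 1, 0, 0, 0, 0, 0, 0, 1, 0, 0, 0, 0, 0, 0, 1, -0.03, 0, 0, 0, 0, 0, 1, -0.1, 0, 0, 0, 0, 0, 1, -0.2, 0, 0, 0, 0, 0, 1, -0.3, 0, 0, 0, 0, 0, 1, -0.4, 0, 0, 0, 0, 0, 1, -0.4, 0, 0, 0, 0, 0, 1, -0.4, 0, 0, 0, 0, 0, 1]

```text
clock: 14.48
eef_pos: [0.6203, -0.266, 0.1368]
tool_rot: [0.338, 0.619, -0.338, 0.623]
ft_force: [-0.5, 0.0, -0.6]
grip_width: 0.0853
```

```bash
python3 -c "
from g import *
go(.6115,-.096,.14,-64.3)
p,d,W,T=wrist('w7')
c=(.619,-.265)
for a,b in((.052,.066),(.013,.035),(.004,.035)):
  s=(W[...,2]>a)&(W[...,2]<b)&(np.hypot(W[...,0]-c[0],W[...,1]-c[1])<.075)
  q=W[s];print(len(q),((q.min(0)+q.max(0))/2).round(4),np.ptp(q,axis=0).round(3),cv2.minAreaRect(q[:,:2].astype(np.float32)*1000))
"
```

```text
t 14.4833 tcp [ 0.6203 -0.266   0.1368] yaw -57.1 dyaw -7.2 j [-0.41  0.64  0.37  1.3   0.    2.16] w 0.0853 toolx [ 0.005 -0.002 -1.   ] F [-0.5  0.  -0.6]
shift [-0.014  0.34  -0.59 ] turn [ 0.25   0.009 -0.007]
679 [ 0.619  -0.2659  0.0574] [0.038 0.032 0.011] ((618.7314453125, -265.92742919921875), (38.07704544067383, 13.987203598022461), 32.28578567504883)
4909 [ 0.6199 -0.2663  0.0238] [0.1   0.089 0.022] ((619.5707397460938, -265.5247497558594), (107.00191497802734, 65.22577667236328), 32.6202507019043)
7393 [ 0.6187 -0.2647  0.0206] [0.121 0.108 0.028] ((618.776123046875, -264.9067077636719), (126.65642547607422, 83.88157653808594), 32.518558502197266)
```

View pics/w7.png

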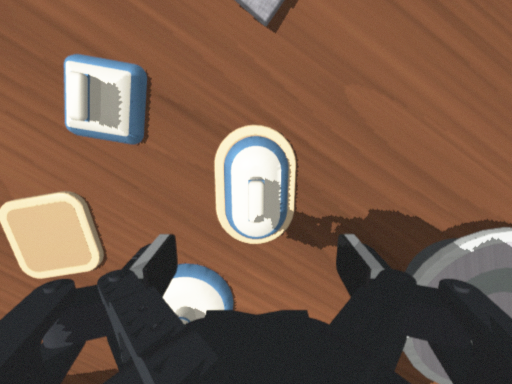

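The oblong lid is centred and parallel on its slab. Next is the square lid, at (105,100).

>>> apply_moves:
  targets: [0, 0.04, -0.07, 0.03, 0, 0, 1, 0, 0.08, -0.14, 0.06, 0, 0, 1, 0, 0.12, -0.21, 0.09, 0, 0, 1, 0, 0.16, -0.28, 0.12, 0, 0, 1, 0, 0.2, -0.35, 0.15, 0, 0, 1, 0, 0.24, -0.42, 0.18, 0, 0, 1, 0, 0.28, -0.49, 0.21, 0, 0, 1, 0, 0.32, -0.55, 0.25, 0, 0, 1, 0, 0.34, -0.59, 0.25, 0, 0, 1, 0, 0.34, -0.59, 0.25, 0, 0, 1, 0, 0.34, -0.59, 0.25, 0, 0, 1]

```text
clock: 15.45
eef_pos: [0.6095, -0.0952, 0.1329]
tool_rot: [0.375, 0.599, -0.376, 0.599]
ft_force: [0.0, -0.8, 0.1]
grip_width: 0.0853
```

```bash
python3 -c "
from g import *
p,d,W,T=wrist('w8')
c=(.6115,-.096)
for a,b in((.046,.066),(.005,.03)):
  s=(W[...,2]>a)&(W[...,2]<b)&(np.hypot(W[...,0]-c[0],W[...,1]-c[1])<.065)
  q=W[s];r=cv2.minAreaRect(q[:,:2].astype(np.float32)*1000);print(len(q),((q.min(0)+q.max(0))/2).round(4),r)
  if a>.04: go(r[0][0]/1000,r[0][1]/1000,.027,r[2]-90 if r[1][0]>r[1][1] else r[2])
"
```

```text
650 [ 0.6137 -0.0954  0.0504] ((612.691650390625, -95.02812194824219), (38.31550216674805, 13.991289138793945), 23.470325469970703)
t 15.5 tcp [ 0.6098 -0.0958  0.1331] yaw -64.3 dyaw -2.3 j [-0.16  0.53  0.17  1.22 -0.    2.54] w 0.0853 toolx [-0.001 -0.    -1.   ] F [-0.2 -0.2  0.1]
shift [0.425 0.012 0.002] turn [ 0.079 -0.     0.002]
4242 [ 0.6139 -0.095   0.0174] ((613.273193359375, -95.2592544555664), (75.11457061767578, 74.92115020751953), 23.69375991821289)
```

View pics/w8.png

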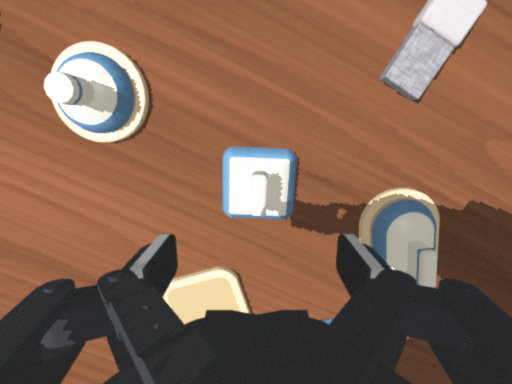

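The square lid is centred at (259,183), measured at (0.6127, -0.095) with the bar at 23.5°. Descend.

>>> apply_moves:
  targets: [0.05, 0.012, 0.002, 0.08, 0, 0, 1, 0.15, 0.012, 0.002, 0.08, 0, 0, 1, 0.25, 0.012, 0.002, 0.08, 0, 0, 1, 0.34, 0.012, 0.002, 0.08, 0, 0, 1, 0.4, 0.012, 0.002, 0.08, 0, 0, 1, 0.425, 0.012, 0.002, 0.08, 0, 0, 1, 0.425, 0.012, 0.002, 0.08, 0, 0, 1, 0.425, 0.012, 0.002, 0.08, 0, 0, 1]

```text
clock: 16.17
eef_pos: [0.6132, -0.0955, 0.0278]
tool_rot: [0.388, 0.591, -0.388, 0.591]
ft_force: [0.5, -0.0, 0.2]
grip_width: 0.0852
```

```bash
python3 -c "
from g import *
go(.6127,-.095,.027,-66.5)"
```

```text
t 16.1667 tcp [ 0.6132 -0.0955  0.0278] yaw -66.6 dyaw 0.1 j [-0.15  0.63  0.05  0.99 -0.    2.58] w 0.0852 toolx [ 0. -0. -1.] F [ 0.5 -0.   0.2]
shift [ 0.003 -0.001 -0.002] turn [-0.005  0.001 -0.   ]
```

>>> apply_moves:
  targets: [0.002, 0, 0, 0, 0, 0, 0, 0.002, 0, 0, 0, 0, 0, 0, 0.002, 0, 0, 0, 0, 0, 0, 0.002, 0, 0, 0, 0, 0, 0, 0.002, 0, 0, 0, 0, 0, 0, 0.002, 0, 0, 0, 0, 0, 0, 0.002, 0, 0, 0, 0, 0, 0, 0.002, 0, 0, 0, 0, 0, 0]

```text
clock: 16.83
eef_pos: [0.6135, -0.0945, 0.0277]
tool_rot: [0.388, 0.591, -0.388, 0.591]
ft_force: [-0.2, -0.3, 3.6]
grip_width: 0.0129
```

>>> apply_moves:
  targets: [-0.01, 0, 0, 0, 0, 0, 0, -0.03, 0, 0, 0, 0, 0, 0, -0.07, 0, 0, 0, 0, 0, 0, -0.12, 0, 0, 0, 0, 0, 0, -0.18, 0, 0, 0, 0, 0, 0, -0.24, 0, 0, 0, 0, 0, 0, -0.28, 0, 0, 0, 0, 0, 0, -0.3, 0, 0, 0, 0, 0, 0, -0.3, 0, 0, 0, 0, 0, 0]

```text
clock: 17.58
eef_pos: [0.614, -0.0947, 0.1039]
tool_rot: [0.389, 0.59, -0.388, 0.592]
ft_force: [-1.0, 0.3, -1.4]
grip_width: 0.0128
```

```bash
python3 -c "
from g import *
go(.449,-.1065,.105,-47.4)"
```

```text
t 17.5833 tcp [ 0.614  -0.0947  0.1039] yaw -66.6 dyaw 19.2 j [-0.15  0.55  0.13  1.15 -0.    2.58] w 0.0128 toolx [ 0.003 -0.    -1.   ] F [-1.   0.3 -1.4]
shift [-0.007 -0.624 -0.219] turn [-0.669  0.004 -0.005]
```

>>> apply_moves:
  targets: [0, -0.02, -0.007, -0.02, 0, 0, 0, 0, -0.07, -0.024, -0.07, 0, 0, 0, 0, -0.14, -0.049, -0.15, 0, 0, 0, 0, -0.21, -0.074, -0.23, 0, 0, 0, 0, -0.28, -0.1, -0.31, 0, 0, 0, 0, -0.36, -0.126, -0.39, 0, 0, 0, 0, -0.44, -0.154, -0.47, 0, 0, 0, 0, -0.51, -0.18, -0.55, 0, 0, 0, 0, -0.57, -0.2, -0.61, 0, 0, 0, 0, -0.61, -0.214, -0.65, 0, 0, 0, 0, -0.624, -0.219, -0.67, 0, 0, 0, 0, -0.624, -0.219, -0.67, 0, 0, 0]

```text
clock: 18.58
eef_pos: [0.4463, -0.1061, 0.1014]
tool_rot: [0.284, 0.648, -0.284, 0.647]
ft_force: [0.7, -0.8, -1.6]
grip_width: 0.0131
```

```bash
python3 -c "
from g import *
go(.449,-.1065,.036,-47.4)
p,d,W,T=wrist('w9')"
```

```text
t 18.5833 tcp [ 0.4463 -0.1061  0.1014] yaw -47.4 dyaw 0.0 j [-0.23  0.27 -0.32  0.99 -0.    2.16] w 0.0131 toolx [-0.002  0.    -1.   ] F [ 0.7 -0.8 -1.6]
shift [0.261 0.007 0.009] turn [-0.    -0.004  0.002]
```

View pics/w9.png

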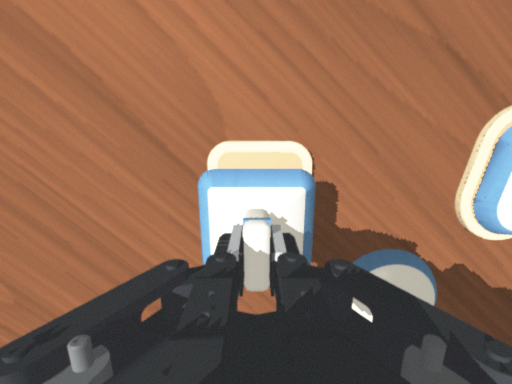

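The square lid is parallel to its slab, whose rim shows at (260,150). Lower.

>>> apply_moves:
  targets: [0.04, 0.004, 0.003, 0, 0, 0, 0, 0.1, 0.004, 0.003, 0, 0, 0, 0, 0.16, 0.004, 0.003, 0, 0, 0, 0, 0.21, 0.004, 0.003, 0, 0, 0, 0, 0.235, 0.004, 0.003, 0, 0, 0, 0, 0.25, 0.004, 0.003, 0, 0, 0, 0, 0.26, 0.004, 0.003, 0, 0, 0, 0, 0.26, 0.004, 0.003, 0, 0, 0, 0, 0.26, 0.004, 0.003, 0, 0, 0, 0]

```text
clock: 19.38
eef_pos: [0.4499, -0.1062, 0.0374]
tool_rot: [0.284, 0.647, -0.284, 0.648]
ft_force: [-0.3, -0.6, -1.0]
grip_width: 0.013
```

```bash
python3 -c "
from g import *
go(.449,-.1065,.036,-47.4)"
```

```text
t 19.3833 tcp [ 0.4499 -0.1062  0.0374] yaw -47.4 dyaw -0.0 j [-0.23  0.35 -0.4   0.82  0.    2.17] w 0.013 toolx [ 0.001 -0.    -1.   ] F [-0.3 -0.6 -1. ]
shift [ 0.005 -0.003 -0.002] turn [ 0.001  0.001 -0.001]
```

>>> apply_moves:
  targets: [0.005, 0, 0, 0, 0, 0, 0, 0.01, 0, 0, 0, 0, 0, 0, 0.01, 0, 0, 0, 0, 0, 0]

```text
clock: 19.63
eef_pos: [0.4502, -0.1063, 0.0356]
tool_rot: [0.284, 0.647, -0.284, 0.648]
ft_force: [0.2, -0.2, 3.6]
grip_width: 0.013
```

```bash
python3 -c "
from g import *
go(.449,-.1065,.036,-47.4)"
```

```text
t 19.6333 tcp [ 0.4502 -0.1063  0.0356] yaw -47.4 dyaw -0.0 j [-0.23  0.36 -0.4   0.81  0.    2.17] w 0.013 toolx [ 0.002 -0.    -1.   ] F [ 0.2 -0.2  3.6]
shift [-0.002 -0.004 -0.003] turn [ 0.001  0.003 -0.003]
```

>>> apply_moves:
  targets: [0, 0, 0, 0, 0, 0, 0.5, 0, 0, 0, 0, 0, 0, 1, 0, 0, 0, 0, 0, 0, 1, 0, 0, 0, 0, 0, 0, 1, -0.03, 0, 0, 0, 0, 0, 1, -0.1, 0, 0, 0, 0, 0, 1, -0.2, 0, 0, 0, 0, 0, 1, -0.3, 0, 0, 0, 0, 0, 1, -0.4, 0, 0, 0, 0, 0, 1, -0.4, 0, 0, 0, 0, 0, 1, -0.4, 0, 0, 0, 0, 0, 1]

```text
clock: 20.55
eef_pos: [0.4508, -0.1065, 0.1365]
tool_rot: [0.284, 0.646, -0.284, 0.649]
ft_force: [0.9, -0.4, -0.6]
grip_width: 0.0851
```

```bash
python3 -c "
from g import *
go(.4565,-.2765,.14)
p,d,W,T=wrist('w10')
c=(.449,-.1065)
for a,b in((.052,.066),(.013,.035),(.004,.035)):
  s=(W[...,2]>a)&(W[...,2]<b)&(np.hypot(W[...,0]-c[0],W[...,1]-c[1])<.07)
  q=W[s];print(len(q),((q.min(0)+q.max(0))/2).round(4),np.ptp(q,axis=0).round(3),cv2.minAreaRect(q[:,:2].astype(np.float32)*1000))
"
```

```text
t 20.55 tcp [ 0.4508 -0.1065  0.1365] yaw -47.4 dyaw 0 j [-0.23  0.23 -0.26  1.07 -0.    2.17] w 0.0851 toolx [ 0.004 -0.001 -1.   ] F [ 0.9 -0.4 -0.6]
shift [-0.013 -0.444  0.516] turn [ 0.     0.008 -0.005]
678 [ 0.4492 -0.106   0.0574] [0.036 0.035 0.011] ((449.3730773925781, -105.90381622314453), (38.38557434082031, 13.579400062561035), 42.9461555480957)
4312 [ 0.4495 -0.1059  0.0238] [0.096 0.096 0.022] ((450.5751953125, -104.98030090332031), (71.91753387451172, 75.40418243408203), 42.634620666503906)
6714 [ 0.4493 -0.1058  0.0196] [0.115 0.115 0.03 ] ((449.5929260253906, -105.59195709228516), (93.02854919433594, 93.99697875976562), 42.42289352416992)
```

View pics/w10.png

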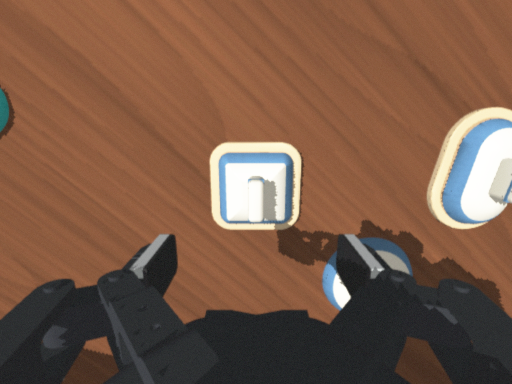

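The square lid is centred and parallel. Last is the large round lid.

>>> apply_moves:
  targets: [0, -0.05, 0.06, 0, 0, 0, 1, 0, -0.11, 0.13, 0, 0, 0, 1, 0, -0.17, 0.2, 0, 0, 0, 1, 0, -0.23, 0.27, 0, 0, 0, 1, 0, -0.29, 0.34, 0, 0, 0, 1, 0, -0.35, 0.41, 0, 0, 0, 1, 0, -0.41, 0.475, 0, 0, 0, 1, 0, -0.444, 0.516, 0, 0, 0, 1, 0, -0.444, 0.516, 0, 0, 0, 1, 0, -0.444, 0.516, 0, 0, 0, 1]

```text
clock: 21.43
eef_pos: [0.4542, -0.276, 0.1334]
tool_rot: [0.285, 0.648, -0.284, 0.646]
ft_force: [0.4, 0.7, 0.1]
grip_width: 0.0855
```

```bash
python3 -c "
from g import *
p,d,W,T=wrist('w11')
c=(.4565,-.2765)
for a,b in((.046,.066),(.005,.03)):
  s=(W[...,2]>a)&(W[...,2]<b)&(np.hypot(W[...,0]-c[0],W[...,1]-c[1])<.065)
  q=W[s];r=((q.min(0)+q.max(0))/2).round(4);print(len(q),r,np.ptp(q,axis=0))
  if a>.04: go(r[0],r[1],.027)
"
```

```text
555 [ 0.4572 -0.2757  0.0506] [0.02315063 0.02319786 0.00920497]
t 21.4833 tcp [ 0.4543 -0.2754  0.1336] yaw -47.4 dyaw 0 j [-0.55  0.37 -0.08  1.12  0.    1.85] w 0.0856 toolx [-0.002  0.002 -1.   ] F [-0.7  0.6  0.2]
shift [0.426 0.008 0.01 ] turn [ 0.    -0.005  0.   ]
6791 [ 0.4565 -0.2752  0.0174] [0.10266315 0.10165456 0.0248618 ]
```

View pics/w11.png

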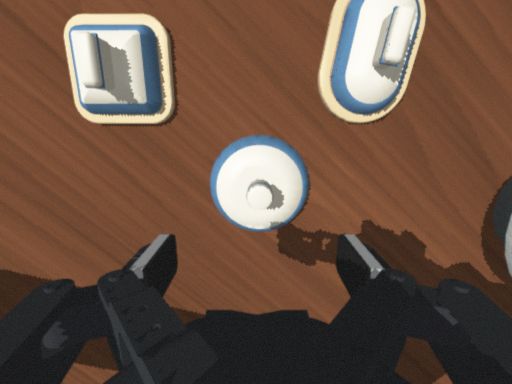

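The large lid is at (260,183), measured at (0.457, -0.2757). Descend and grip.

>>> apply_moves:
  targets: [0.05, 0.008, 0.01, 0, 0, 0, 1, 0.15, 0.008, 0.01, 0, 0, 0, 1, 0.25, 0.008, 0.01, 0, 0, 0, 1, 0.34, 0.008, 0.01, 0, 0, 0, 1, 0.4, 0.008, 0.01, 0, 0, 0, 1, 0.425, 0.008, 0.01, 0, 0, 0, 1, 0.425, 0.008, 0.01, 0, 0, 0, 1, 0.425, 0.008, 0.01, 0, 0, 0, 1]

```text
clock: 22.15
eef_pos: [0.4584, -0.276, 0.0287]
tool_rot: [0.284, 0.648, -0.284, 0.648]
ft_force: [0.0, -0.4, -0.3]
grip_width: 0.0854
```

```bash
python3 -c "
from g import *
go(.457,-.2755,.027)"
```

```text
t 22.15 tcp [ 0.4584 -0.276   0.0287] yaw -47.3 dyaw 0 j [-0.54  0.48 -0.21  0.88  0.    1.85] w 0.0854 toolx [-0.  0. -1.] F [ 0.  -0.4 -0.3]
shift [ 0.007 -0.003 -0.005] turn [-0. -0. -0.]
```

>>> apply_moves:
  targets: [0, 0, 0, 0, 0, 0, 0, 0, 0, 0, 0, 0, 0, 0, 0, 0, 0, 0, 0, 0, 0, 0, 0, 0, 0, 0, 0, 0, 0, 0, 0, 0, 0, 0, 0, 0, 0, 0, 0, 0, 0, 0, 0, 0, 0, 0, 0, 0, 0, 0, 0, 0, 0, 0, 0, 0]

```text
clock: 22.82
eef_pos: [0.4585, -0.277, 0.0291]
tool_rot: [0.284, 0.647, -0.284, 0.648]
ft_force: [0.4, 1.2, 5.5]
grip_width: 0.0219
```

>>> apply_moves:
  targets: [-0.01, 0, 0, 0, 0, 0, 0, -0.03, 0, 0, 0, 0, 0, 0, -0.07, 0, 0, 0, 0, 0, 0, -0.12, 0, 0, 0, 0, 0, 0, -0.18, 0, 0, 0, 0, 0, 0, -0.24, 0, 0, 0, 0, 0, 0, -0.3, 0, 0, 0, 0, 0, 0, -0.34, 0, 0, 0, 0, 0, 0, -0.36, 0, 0, 0, 0, 0, 0, -0.36, 0, 0, 0, 0, 0, 0]

```text
clock: 23.65
eef_pos: [0.4589, -0.2772, 0.1197]
tool_rot: [0.284, 0.647, -0.284, 0.648]
ft_force: [-0.5, -0.7, -2.1]
grip_width: 0.0217
```

```bash
python3 -c "
from g import *
go(.633,.246,.12)
p,d,W,T=wrist('w12')"
```

```text
t 23.65 tcp [ 0.4589 -0.2772  0.1197] yaw -47.4 dyaw 0 j [-0.54  0.38 -0.1   1.09 -0.    1.85] w 0.0217 toolx [ 0.002 -0.001 -1.   ] F [-0.5 -0.7 -2.1]
shift [-0.002  1.929 -1.069] turn [ 0.     0.005 -0.001]
```

View pics/w12.png

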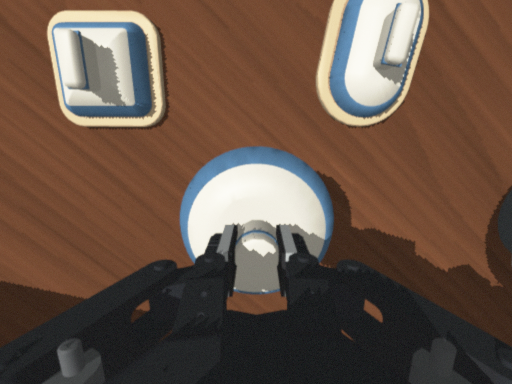

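The large lid is held level at (257,220). I carry it in three legs at 0.12 m, which clears the placed lids.

>>> apply_moves:
  targets: [0, 0.02, -0.011, 0, 0, 0, 0, 0, 0.07, -0.039, 0, 0, 0, 0, 0, 0.14, -0.078, 0, 0, 0, 0, 0, 0.22, -0.122, 0, 0, 0, 0, 0, 0.3, -0.166, 0, 0, 0, 0, 0, 0.38, -0.211, 0, 0, 0, 0, 0, 0.46, -0.255, 0, 0, 0, 0, 0, 0.54, -0.299, 0, 0, 0, 0, 0, 0.62, -0.344, 0, 0, 0, 0, 0, 0.7, -0.388, 0, 0, 0, 0, 0, 0.76, -0.421, 0, 0, 0, 0, 0, 0.8, -0.443, 0, 0, 0, 0]

```text
clock: 24.7
eef_pos: [0.5299, -0.0575, 0.1171]
tool_rot: [0.283, 0.649, -0.284, 0.647]
ft_force: [-0.4, -0.3, -2.1]
grip_width: 0.0216
```

```bash
python3 -c "
from g import *
go(.633,.246,.12)"
```

```text
t 24.7 tcp [ 0.5299 -0.0575  0.1171] yaw -47.3 dyaw 0 j [-0.11  0.38 -0.1   1.09  0.    2.29] w 0.0216 toolx [-0.002  0.001 -1.   ] F [-0.4 -0.3 -2.1]
shift [-0.012  1.127 -0.612] turn [ 0.    -0.004  0.002]
```

>>> apply_moves:
  targets: [-0.002, 0.02, -0.011, 0, 0, 0, 0, -0.005, 0.07, -0.038, 0, 0, 0, 0, -0.01, 0.14, -0.076, 0, 0, 0, 0, -0.01, 0.22, -0.12, 0, 0, 0, 0, -0.01, 0.3, -0.163, 0, 0, 0, 0, -0.01, 0.37, -0.2, 0, 0, 0, 0, -0.01, 0.43, -0.233, 0, 0, 0, 0, -0.01, 0.49, -0.266, 0, 0, 0, 0, -0.01, 0.54, -0.293, 0, 0, 0, 0, -0.01, 0.58, -0.315, 0, 0, 0, 0, -0.01, 0.6, -0.326, 0, 0, 0, 0]

```text
clock: 25.62
eef_pos: [0.5858, 0.1027, 0.1204]
tool_rot: [0.284, 0.648, -0.284, 0.647]
ft_force: [0.3, -1.4, -1.9]
grip_width: 0.0219
```

```bash
python3 -c "
from g import *
go(.633,.246,.115)"
```

```text
t 25.6167 tcp [0.5858 0.1027 0.1204] yaw -47.3 dyaw 0 j [0.17 0.49 0.08 1.16 0.   2.57] w 0.0219 toolx [-0.  0. -1.] F [ 0.3 -1.4 -1.9]
shift [ 0.022  0.527 -0.294] turn [ 0.    -0.001  0.   ]
```

>>> apply_moves:
  targets: [0, 0.02, -0.011, 0, 0, 0, 0, 0, 0.06, -0.033, 0, 0, 0, 0, 0, 0.12, -0.067, 0, 0, 0, 0, 0, 0.18, -0.1, 0, 0, 0, 0, 0, 0.25, -0.14, 0, 0, 0, 0, 0, 0.32, -0.178, 0, 0, 0, 0, 0, 0.39, -0.217, 0, 0, 0, 0, 0, 0.45, -0.251, 0, 0, 0, 0, 0, 0.5, -0.279, 0, 0, 0, 0, 0, 0.527, -0.294, 0, 0, 0, 0, 0, 0.527, -0.294, 0, 0, 0, 0, 0, 0.527, -0.294, 0, 0, 0, 0]

```text
clock: 26.62
eef_pos: [0.6325, 0.2448, 0.1204]
tool_rot: [0.284, 0.648, -0.284, 0.647]
ft_force: [-0.7, -0.7, -2.2]
grip_width: 0.0222
```

```bash
python3 -c "
from g import *
go(.6335,.246,.037)
p,d,W,T=wrist('w13')"
```

```text
t 26.6167 tcp [0.6325 0.2448 0.1204] yaw -47.4 dyaw 0 j [ 0.37  0.66  0.36  1.28 -0.    2.77] w 0.0222 toolx [-0.001 -0.001 -1.   ] F [-0.7 -0.7 -2.2]
shift [ 0.334  0.007 -0.001] turn [-0.     0.     0.002]
```

View pics/w13.png

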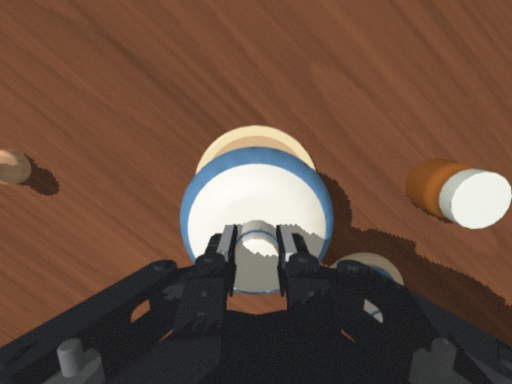

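The large lid is over its slab (rim at (256,130)), with the jar and stamp well clear. Lower.

>>> apply_moves:
  targets: [0.04, 0.004, 0, 0, 0, 0, 0, 0.1, 0.004, 0, 0, 0, 0, 0, 0.17, 0.004, 0, 0, 0, 0, 0, 0.24, 0.004, 0, 0, 0, 0, 0, 0.29, 0.004, 0, 0, 0, 0, 0, 0.32, 0.004, 0, 0, 0, 0, 0, 0.33, 0.004, 0, 0, 0, 0, 0, 0.33, 0.004, 0, 0, 0, 0, 0, 0.33, 0.004, 0, 0, 0, 0, 0]

```text
clock: 27.42
eef_pos: [0.634, 0.2456, 0.0389]
tool_rot: [0.285, 0.647, -0.284, 0.648]
ft_force: [-0.5, -1.5, -2.0]
grip_width: 0.0221
```

```bash
python3 -c "
from g import *
go(.6335,.246,.0365)"
```

```text
t 27.4167 tcp [0.634  0.2456 0.0389] yaw -47.4 dyaw 0 j [0.37 0.72 0.26 1.11 0.   2.77] w 0.0221 toolx [ 0.001  0.    -1.   ] F [-0.5 -1.5 -2. ]
shift [ 0.01  -0.    -0.003] turn [ 0.     0.001 -0.002]
```

>>> apply_moves:
  targets: [0.005, 0, 0, 0, 0, 0, 0, 0.01, 0, 0, 0, 0, 0, 0, 0.01, 0, 0, 0, 0, 0, 0]

```text
clock: 27.67
eef_pos: [0.6344, 0.246, 0.0371]
tool_rot: [0.285, 0.647, -0.284, 0.648]
ft_force: [0.0, -0.9, 1.4]
grip_width: 0.0222
```

```bash
python3 -c "
from g import *
go(.6335,.246,.0365)"
```

```text
t 27.6667 tcp [0.6344 0.246  0.0371] yaw -47.4 dyaw 0 j [ 0.37  0.72  0.26  1.1  -0.    2.77] w 0.0222 toolx [ 0.002  0.001 -1.   ] F [ 0.  -0.9  1.4]
shift [ 0.003 -0.003 -0.003] turn [ 0.     0.002 -0.005]
```

>>> apply_moves:
  targets: [0.002, 0, 0, 0, 0, 0, 0, 0.002, 0, 0, 0, 0, 0, 0.5, 0.002, 0, 0, 0, 0, 0, 1, 0.002, 0, 0, 0, 0, 0, 1, 0.002, 0, 0, 0, 0, 0, 1, -0.03, 0, 0, 0, 0, 0, 1, -0.1, 0, 0, 0, 0, 0, 1, -0.2, 0, 0, 0, 0, 0, 1, -0.3, 0, 0, 0, 0, 0, 1, -0.4, 0, 0, 0, 0, 0, 1, -0.45, 0, 0, 0, 0, 0, 1, -0.45, 0, 0, 0, 0, 0, 1]

```text
clock: 28.67
eef_pos: [0.6359, 0.2467, 0.1536]
tool_rot: [0.286, 0.645, -0.282, 0.65]
ft_force: [1.2, -0.2, 0.8]
grip_width: 0.0854
```

```bash
python3 -c "
from g import *
go(.5,.246,.25)
p,d,W,T=wrist('w14')
c=(.633,.246)
for a,b in((.052,.066),(.013,.035),(.004,.012)):
  s=(W[...,2]>a)&(W[...,2]<b)&(np.hypot(W[...,0]-c[0],W[...,1]-c[1])<.075)
  q=W[s];print(len(q),((q.min(0)+q.max(0))/2).round(4),np.ptp(q,axis=0).round(3))
p,d=bot.camera('scene');cv2.imwrite('pics/scene1.png',p[:,:,::-1])
W=cloud('scene',p,d)
for c in((.753,.118),(.485,.434)):
  s=(W[...,2]>.055)&(W[...,2]<.08)&(np.hypot(W[...,0]-c[0],W[...,1]-c[1])<.05);print(W[s].mean(0))
"
```

```text
t 28.6667 tcp [0.6359 0.2467 0.1536] yaw -47.4 dyaw 0 j [0.37 0.64 0.42 1.34 0.   2.77] w 0.0854 toolx [ 0.008  0.003 -1.   ] F [ 1.2 -0.2  0.8]
shift [-0.39  -0.399 -0.365] turn [ 0.     0.006 -0.016]
526 [0.6337 0.2465 0.0574] [0.024 0.024 0.011]
6154 [0.6342 0.2459 0.024 ] [0.101 0.103 0.022]
2346 [0.6328 0.2471 0.0091] [0.122 0.122 0.006]
[0.75632583 0.1174945  0.06452765]
[nan nan nan]<string>:12: RuntimeWarning: Mean of empty slice.
  ret = um.true_divide(
```

View pics/scene1.png

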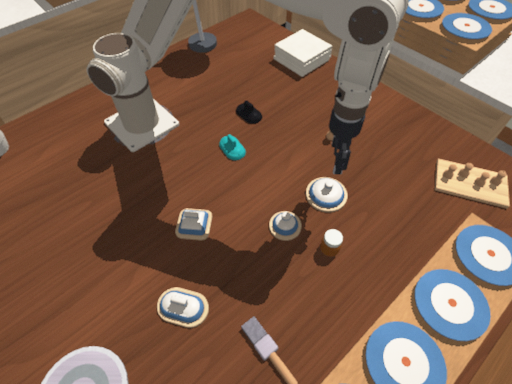

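View pics/w14.png

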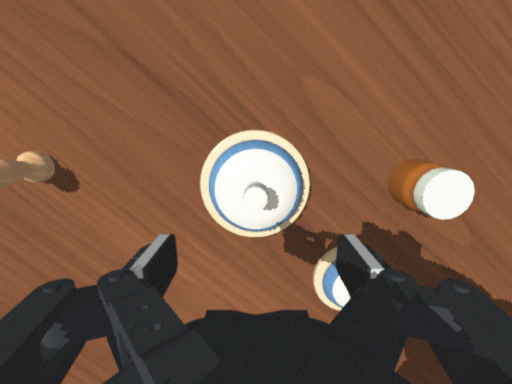

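All four lids sit on their slabs, and the jar is unmoved. The gripper hides the stamp in the scene view, so I check it and the lids' levelness from the side and then hand in.

```bash
python3 -c "
from g import *
p,d=bot.camera('side');W=cloud('side',p,d)
for c in((.753,.118),(.485,.434)):
  s=(W[...,2]>.055)&(W[...,2]<.08)&(np.hypot(W[...,0]-c[0],W[...,1]-c[1])<.05);print(W[s].mean(0))
for c in((.633,.246),(.6255,.08),(.449,-.1065),(.619,-.265)):
  s=(W[...,2]>.055)&(W[...,2]<.08)&(np.hypot(W[...,0]-c[0],W[...,1]-c[1])<.04);print(W[s].mean(0).round(4),W[s][:,2].max())
print(bot.get_obs()['clock'],bot.job_done())"
```

```text
[0.74934728 0.11822689 0.06303895]
[0.48332028 0.43586512 0.06014919]
[0.6296 0.2438 0.0589] 0.061440577727423284
[0.6226 0.079  0.0589] 0.06228456688629758
[ 0.4463 -0.1075  0.059 ] 0.06186497614997821
[ 0.6141 -0.2677  0.059 ] 0.062167931723289827
the job is handed in; nothing more can be done
28.8167 None
```

All four lids are on their own slabs, and I handed the job in at 28.8 s of the 96 s allowed. The hand-in gave no verdict. I gripped each lid by its knob, carried it low and level, and released it only after feeling contact with the slab.

- **Centring:** wrist-camera measurements after each release put every lid within about 2 mm of its slab's centre, against a limit of 12 mm.
- **Turning:** the square and oblong lids run parallel to their slabs within about 1°.
- **Lying flat:** from the side camera, all four knob tops are at about 61–62 mm, which fits 60 mm for a lid flat on its slab.
- **Jar and stamp:** both stand where they were, within 1–2 mm. The gripper hid the stamp in the last scene picture, so I confirmed it from the side camera.
- **Disagreement:** the side camera reads 3–5 mm lower in x than the wrist camera. The side and scene views already differed by about 3 mm at the start, so I take this as calibration and viewing bias.

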